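# Weigh out beads on the spring balance

## Task

Pick up the scoop of brass beads by its wooden handle and pour beads into the steel pan of the spring balance until their weight holds the pan fully down on its stop; pour as many as that takes, or all of them. Then stand the scoop upright on the bench, clear of the balance, and let go. Every bead must end up in the pan or still in the scoop; do not lean the scoop or the gripper on the balance.

Things in the scene. Friction and masses are not known exactly. Their poses are not given: they have to be found in the camera images.
- scale: spring balance, fixed to the bench: green base plate 120 (x) x 190 (y) x 12 mm, two upright spring tubes (22 mm across, tops 90 mm above the bench) at y = +-81 mm, the pan hung between them over a rubber-faced stop. Origin: centre of the base's underside, on the bench, below the pan's centre; z up. It may stand left or right, turned up to 0.25 rad.
- scoop: loose aluminium scoop, 0.2 kg empty: tray 119 mm long (x) x 78 wide (y), walls 34 mm high, 28 at the front, floor 3 mm, open in front (+x), where the last 18 mm of floor rises at 25 degrees to a lip that keeps the beads in while it is level; they roll out when it is tipped lip-down well beyond 25 degrees. Origin: underside of the floor, 56 mm from the back, 63 mm from the lip; x to the lip, z up.
- scoop_grip (a point): middle of the wooden grip bar of the bail handle that arches over the scoop, at (-8, 0, 85) mm in the scoop's frame (frame parallel). Bar 13 mm thick (along x), 60 mm long (along y), 16 mm high, between two 6 mm wire uprights at y = +-40 mm. To be pinched from above across its 13 mm, one finger before and one behind it.
- scoop_lip (a point): middle of the upper edge of the pouring lip, at (63, 0, 11.5) mm in the scoop's frame; the opening there is 72 mm wide. Frame parallel to the scoop's.
- bead0: brass bead 1 of six alike: plain ball 22 mm across, about 50 g (42 to 58 g), loose, starts lying on the scoop's floor. Origin: its centre.
- bead1: brass bead 2 of six alike: plain ball 22 mm across, about 50 g (42 to 58 g), loose, starts lying on the scoop's floor. Origin: its centre.
- bead2: brass bead 3 of six alike: plain ball 22 mm across, about 50 g (42 to 58 g), loose, starts lying on the scoop's floor. Origin: its centre.
- bead3: brass bead 4 of six alike: plain ball 22 mm across, about 50 g (42 to 58 g), loose, starts lying on the scoop's floor. Origin: its centre.
- bead4: brass bead 5 of six alike: plain ball 22 mm across, about 50 g (42 to 58 g), loose, starts lying on the scoop's floor. Origin: its centre.
- bead5: brass bead 6 of six alike: plain ball 22 mm across, about 50 g (42 to 58 g), loose, starts lying on the scoop's floor. Origin: its centre.
- pan (a joint): how far the pan has sunk on its springs, m: 0 at rest at the top, 0.025 on the hard stop. It starts to sink at 0.3 N of load and reaches the stop at 1.75 N, in proportion between (58 N/m, well damped): four or five of the six beads do it.
- pan_floor (a point): centre of the inner floor of the balance's pan, moving with it; z up. Round steel dish, 124 mm across the rim outside (118 inside), 80 mm across the bottom, flaring up to the rim 33 mm above this point; wall and floor 3 mm. Unloaded, this point is 50 mm and the rim 83 mm above the bench; on the stop, 25 mm lower.

How it is judged (in metres and radians):
On the way, in this order (a step that is already met when the one before it is completed fails the run):
1. the scoop, off the bench, is tipped lip-down above the pan (angle between scoop's own z axis and vertical above 0.3 rad and horizontal distance between scoop_lip and pan_floor below 0.1 m and z of scoop_lip in the frame of pan_floor above 0.02 m), for 0.1 s.
2. the pan is down on its stop, with only beads on it: scoop and robot do not touch the balance (value of joint pan above 0.0235 m and contact force between each of scoop, the arm, the fingers and scale below 0.2 N), for 0.2 s.
At the end, for the whole second after the job is handed in: the pan is on its stop (sunk more than 23.5 mm); the scoop stands upright on the bench (within 0.1 rad, underside within 6 mm of the bench), at rest, clear of the balance and let go; each bead lies in the pan or in the scoop (value of joint pan above 0.0235 m and angle between scoop's own z axis and vertical below 0.1 rad and height (world z) of scoop between -0.006 and 0.006 m and linear speed of scoop below 0.03 m/s and contact force between scoop and scale below 0.1 N and contact force between the fingers and scoop below 0.05 N and ((horizontal distance between bead0 and pan_floor below 0.055 m and z of bead0 in the frame of pan_floor between 0 and 0.05 m) or (x of bead0 in the frame of scoop between -0.056 and 0.058 m and y of bead0 in the frame of scoop between -0.039 and 0.039 m and z of bead0 in the frame of scoop between 0.005 and 0.06 m)) and ((horizontal distance between bead1 and pan_floor below 0.055 m and z of bead1 in the frame of pan_floor between 0 and 0.05 m) or (x of bead1 in the frame of scoop between -0.056 and 0.058 m and y of bead1 in the frame of scoop between -0.039 and 0.039 m and z of bead1 in the frame of scoop between 0.005 and 0.06 m)) and ((horizontal distance between bead2 and pan_floor below 0.055 m and z of bead2 in the frame of pan_floor between 0 and 0.05 m) or (x of bead2 in the frame of scoop between -0.056 and 0.058 m and y of bead2 in the frame of scoop between -0.039 and 0.039 m and z of bead2 in the frame of scoop between 0.005 and 0.06 m)) and ((horizontal distance between bead3 and pan_floor below 0.055 m and z of bead3 in the frame of pan_floor between 0 and 0.05 m) or (x of bead3 in the frame of scoop between -0.056 and 0.058 m and y of bead3 in the frame of scoop between -0.039 and 0.039 m and z of bead3 in the frame of scoop between 0.005 and 0.06 m)) and ((horizontal distance between bead4 and pan_floor below 0.055 m and z of bead4 in the frame of pan_floor between 0 and 0.05 m) or (x of bead4 in the frame of scoop between -0.056 and 0.058 m and y of bead4 in the frame of scoop between -0.039 and 0.039 m and z of bead4 in the frame of scoop between 0.005 and 0.06 m)) and ((horizontal distance between bead5 and pan_floor below 0.055 m and z of bead5 in the frame of pan_floor between 0 and 0.05 m) or (x of bead5 in the frame of scoop between -0.056 and 0.058 m and y of bead5 in the frame of scoop between -0.039 and 0.039 m and z of bead5 in the frame of scoop between 0.005 and 0.06 m))); the robot touches nothing.
It fails at once if the scoop, the gripper or the arm leans on the balance (more than 6 N) (contact force between any of scoop, the fingers, the arm and scale above 6 N).
It also fails if it takes over 48 s, if anything falls off the work surface, if the arm or the gripper's body presses on something with over 40 N, if the wrist force passes 120 N, or if a joint passes its speed limit or range.

## Robot

A 6-joint arm with a two-finger parallel gripper is mounted at the origin on a cart in front of the work surface, level with it; the furniture and walls round the work are solid. World frame = base frame: x ahead of the robot, y to its left, z up, the work surface at z = 0. Lengths are in m, angles in degrees, forces in N, time in s.
With the tool pointing down it reaches from about 0.35 to 0.875 m from the base axis. Payload 4.2 kg.
Tool frame: the origin (TCP) lies at the centre of the arm's flange, where the gripper is bolted on; the fingertips stand 182 mm ahead of it and the grasp point (between the pads) lies 164 mm ahead of it (r.nose_length is the distance from the TCP to the fingertips, in m); z points along the fingers, y is the line along which they close (so a half turn about z gives the same grasp; the last joint's range is limited). The gripper opens to 87 mm and grips with 3 to 60 N. Pads are 19 mm wide; open, the fingers measure 117 mm over their backs; the gripper's body (75 mm by 190 mm) begins 51 mm behind the grasp point.
Start: joints at [-53.881, 22.042, 0.453, 0, -68.411, -14.817], TCP at [0.227, -0.582, 0.405] pointing down, gripper open.
Joint ranges: [-179.83, 179.83], [-69.29, 118.12], [-61.27, 80.66], [-181.25, 117.63], [-171.15, -9.14], [-177.46, 177.46]. Speed limits (degrees/s): [159.86, 159.86, 180, 180, 180, 180].

## Interface

Orientations are given as a 3x3 rotation matrix whose columns are the frame's x, y, z axes.
In Python, from station import r, vision gives the robot as it stands. The module is installed in compiled form; this text tells all that it offers.
- The arm moves only by the shell command python3 -m creep 'ROWS'. ROWS is JSON, a list of rows, each a list of 7 numbers: the opening, from -1 (shut) to 1 (fully open), then the shift along the tool's x, y, z in mm, then the turn, a rotation vector about the tool's x, y, z in degrees. A call has 1 to 8 rows; each row is the pose to reach, as a shift and turn from the pose commanded when the call began, along the tool's axes at that moment; what a row does not reach only later rows make up. A row lasts 1/12 s, in which the tool goes at most 41.7 mm and 7.16 degrees, less where a joint would pass 70% of its speed; a pose out of reach is approached as far as the arm can. A call with a gripper value outside its range is refused whole. The fingers move at their own pace and stop on an object; the grip force is fixed at half the most. Time passes only in rows, so rows that repeat a pose let the fingers close. It gives the time, the measured TCP pose, the force, the opening and the grip force at its end, in the units of the state.
- r.sense(): the state, without advancing time (a new reading comes with each control period).
- vision.capture(name): name is "scene" or "top" or "wrist"; returns (picture, depth): 420x560x3 uint8, red, green, blue; 420x560 float32, m along the optical axis (not along the pixel's ray), 0 where there is no reading.
- vision.camera_model(name): a dict with "vertical_fov" (degrees; the focal length in pixels is half the picture's height over the tangent of half this angle, whatever the lens; pixels are square), "cx", "cy" (the principal point, pixels), "extrinsics" (4x4, takes a point from camera to world coordinates); the wrist camera has in their place "mount" (4x4, takes a point from camera to tool coordinates, whose origin is the TCP and whose axes are the flange's). Camera axes: x right, y down, z forward; pixel columns grow to the right and rows downward; lengths in m; the calibration is good to about 2 mm. The wrist camera is an equidistant fisheye: a pixel r from the principal point sees the ray r / f radians off the axis. A picture is of the moment at which its call begins: read the wrist's pose just before it. camera_model takes no time and is no camera call.
- r.finish_job(): hands the job in; it is judged then, once.
Trained networks look in the newest picture that a camera, given by its name, has taken for a name from the list of things; names that differ only in an ending like _2 or _b are one class to them, and where a whole thing is asked for, a point or a joint stands for the part that bears it (a point fixed in the world has none). Each returns a list of dicts, best first, with "conf" (0 to 1); they miss things now and then, are a little off and sometimes report something else, mostly with a low value. They report only what shows in the picture. A call takes as long as a camera call.
- vision.find_in(camera, thing): "uv" ([column, row] in pixels, amid what is visible of it).
- vision.cut_out(camera, thing): "region" (420x560 bool, what is visible of it) and "uv" ([column, row] in pixels, amid what is visible of it).
The state is a dict: "time_s": time; "joints": joint angles; "joint_velocities": joint speeds; "effort": joint torques, N m; "tcp_pos": TCP position; "ee_rot": TCP orientation; "wrist_force": force on the tool from outside, world axes, zero at the start; "moment": the same for the moment, N m; "gripper_width": opening from 0.0 (shut) to 1.0 (fully open); "gripper_force": force on a finger pad.
Only numpy, scipy, OpenCV 4.12 (cv2) and the standard library are available. Lean on these libraries where they do the work, as an engineer would, in place of code of your own. Each camera call takes 0.05 s, during which the arm holds its last target. There are 200 camera calls.

## Working session

There is one attempt and no reset: what is moved stays moved. The work goes in short steps, Python scripts to look and compute and a shell command to move; the robot and the scene stay as the last step left them, time stands still between calls to the robot, and variables do not carry over. Pictures are saved under pics/ and viewed, at most 10 in all, crops included, and the job is handed in when it is done.

```bash
mkdir -p pics; cat > h.py <<'E'
import numpy as np, cv2
from station import r, vision
def cloud(cam, d):
    m=vision.camera_model(cam); h,w=d.shape
    f=h/2/np.tan(np.radians(m["vertical_fov"])/2)
    v,u=np.mgrid[0:h,0:w].astype(float); x=(u-m["cx"])/f; y=(v-m["cy"])/f
    P=np.stack([x*d,y*d,d],-1); E=np.array(m["extrinsics"])
    return P@E[:3,:3].T+E[:3,3]
E
python3 - <<'E'
from h import *
s=r.sense(); print(s["time_s"],s["tcp_pos"],np.round(s["ee_rot"],3))
ims=[]
for c in ("scene","top"):
    p,d=vision.capture(c); W=cloud(c,d); ims.append(p)
    np.savez(c+".npz",p=p,d=d,W=W)
    for t in ("scoop","scale","scoop_grip","pan_floor","scoop_lip","bead0"):
        for o in vision.cut_out(c,t)[:1 if t!="bead0" else 6]:
            R=o["region"]&(d>0); Q=W[R]; 
            print(c,t,round(o["conf"],2),np.round(o["uv"]),R.sum(),np.round(np.median(Q,0),3) if len(Q) else None, np.round(Q.min(0),3) if len(Q) else None,np.round(Q.max(0),3) if len(Q) else None)
            if t in("scoop","scale"): np.save(f"{c}_{t}.npy",R)
cv2.imwrite("pics/a.png",cv2.resize(np.hstack(ims),(800,300))[:,:,::-1])
print(r.sense()["time_s"])
E
```

```text
0.0 [ 0.22701147 -0.5820984   0.40366397] [[-0.932 -0.363 -0.001]
 [-0.363  0.932  0.002]
 [ 0.     0.002 -1.   ]]
scene scoop 0.75 [374. 265.] 2674 [ 0.577 -0.278  0.018] [ 0.508 -0.336 -0.002] [ 0.727 -0.193  0.094]
scene scale 0.85 [245. 229.] 5456 [ 0.507 -0.038  0.021] [ 0.453 -0.124 -0.003] [0.649 0.138 0.092]
scene scoop_grip 0.56 [368. 257.] 2633 [ 0.576 -0.277  0.018] [ 0.508 -0.336 -0.003] [ 0.72  -0.195  0.094]
scene pan_floor 0.72 [240. 206.] 2148 [ 0.528 -0.014  0.065] [ 0.453 -0.103 -0.001] [0.667 0.138 0.088]
scene scoop_lip 0.72 [375. 265.] 2657 [ 0.577 -0.28   0.018] [ 0.508 -0.336 -0.002] [ 0.726 -0.198  0.094]
scene bead0 0.56 [359. 267.] 120 [ 0.569 -0.267  0.019] [ 0.563 -0.275  0.002] [ 0.59  -0.254  0.026]
scene bead0 0.48 [380. 258.] 98 [ 0.616 -0.284  0.019] [ 0.609 -0.292  0.009] [ 0.629 -0.273  0.025]
scene bead0 0.42 [371. 258.] 101 [ 0.592 -0.276  0.019] [ 0.587 -0.284  0.007] [ 0.602 -0.266  0.026]
top scoop 0.73 [355. 174.] 2338 [ 0.577 -0.277  0.006] [ 0.508 -0.337 -0.005] [ 0.652 -0.221  0.097]
top scale 0.84 [221. 201.] 6273 [ 0.513 -0.027  0.05 ] [ 0.454 -0.119  0.004] [0.578 0.071 0.094]
top scoop_grip 0.87 [358. 175.] 2251 [ 0.575 -0.277  0.006] [ 0.508 -0.332 -0.003] [ 0.644 -0.221  0.097]
top pan_floor 0.64 [219. 200.] 3860 [ 0.516 -0.021  0.055] [ 0.455 -0.1    0.009] [0.575 0.049 0.088]
top scoop_lip 0.67 [352. 175.] 2293 [ 0.575 -0.278  0.006] [ 0.508 -0.34  -0.004] [ 0.643 -0.221  0.097]
top bead0 0.43 [361. 182.] 78 [ 0.565 -0.286  0.022] [ 0.555 -0.294  0.013] [ 0.575 -0.277  0.026]
0.7
```

View pics/a.png

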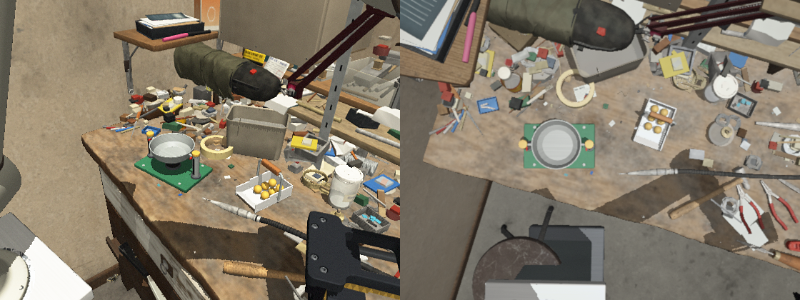

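```bash
python3 - <<'E'
from h import *
T=np.load("top.npz"); S=np.load("scene.npz")
for n,Z in(("top",T),("scene",S)):
    W=Z["W"]; R=np.load(n+"_scoop.npy")
    near=(abs(W[...,0]-.577)<.1)&(abs(W[...,1]+.277)<.09)
    g=near&(W[...,2]>.08)&(W[...,2]<.11); Q=W[g]; 
    if len(Q)>5: c,(w,h),a=cv2.minAreaRect(Q[:,:2].astype(np.float32)); print(n,"bar",len(Q),Q.mean(0).round(4),np.round(c,4),w,h,a, Q[:,2].max())
    w_=near&(W[...,2]>.012)&(W[...,2]<.045); Q=W[w_]
    c,(w,h),a=cv2.minAreaRect(Q[:,:2].astype(np.float32)); print(n,"tray",len(Q),np.round(c,4),w,h,a)
    print(np.round(cv2.boxPoints((c,(w,h),a)),3).tolist())
    near=(abs(W[...,0]-.515)<.1)&(abs(W[...,1]+.024)<.13)
    rim=near&(W[...,2]>.077)&(W[...,2]<.087); Q=W[rim]; print(n,"rim",len(Q),Q[:,:2].min(0),Q[:,:2].max(0),Q[:,:2].mean(0))
    tt=near&(W[...,2]>.0875)&(W[...,2]<.12); Q=W[tt]
    for sgn in(1,-1):
        q=Q[(Q[:,1]+.024)*sgn>.05]; print(n,"tube",len(q),q.mean(0) if len(q) else 0)
a=cv2.resize(T["p"][120:250,160:420],(780,390),interpolation=cv2.INTER_CUBIC)
cv2.imwrite("pics/b.png",a[:,:,::-1])
E
```

```text
top bar 314 [ 0.5874 -0.2805  0.0905] [ 0.588  -0.2814] 0.08573224395513535 0.013685760088264942 70.8768539428711 0.09736395830171296
top tray 1024 [ 0.6066 -0.2887] 0.08585318922996521 0.18711313605308533 67.79070281982422
[[0.5040000081062317, -0.2930000126361847], [0.6769999861717224, -0.36399999260902405], [0.7089999914169312, -0.2840000092983246], [0.5360000133514404, -0.21400000154972076]]
top rim 661 [ 0.45453449 -0.10029122] [0.613793   0.09524785] [ 0.51854754 -0.01738089]
top tube 307 [0.57097011 0.0674123  0.09666841]
top tube 113 [ 0.51658177 -0.10584672  0.09011764]
scene bar 320 [ 0.5845 -0.2871  0.0885] [ 0.5874 -0.2843] 0.08329243212938309 0.015109225176274776 70.28473663330078 0.0943769085163016
scene tray 1710 [ 0.6064 -0.2919] 0.08599000424146652 0.1860186755657196 68.08605194091797
[[0.5040000081062317, -0.296999990940094], [0.6769999861717224, -0.367000013589859], [0.7089999914169312, -0.28700000047683716], [0.5360000133514404, -0.21699999272823334]]
scene rim 575 [ 0.45348246 -0.118233  ] [0.61371308 0.09069933] [ 0.5236377  -0.01979765]
scene tube 178 [0.57784302 0.06527021 0.09453407]
scene tube 67 [ 0.51671386 -0.10868749  0.0895267 ]
```

View pics/b.png

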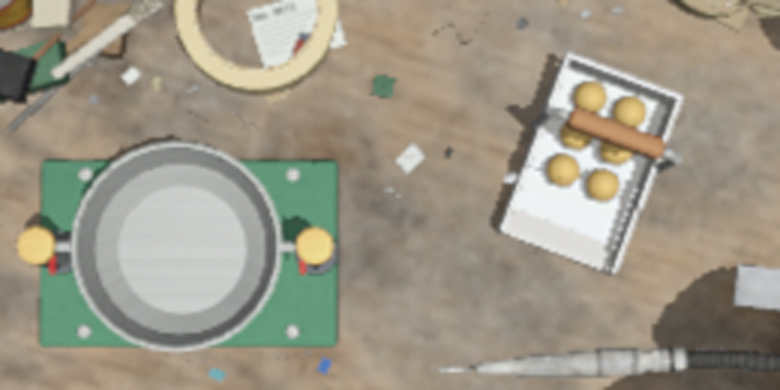

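```bash
cat >> h.py <<'E'
from scipy.spatial.transform import Rotation as Rn
def move(p,Rm=None):
    "shift (tool mm) and rotvec deg from the current tcp pose to TCP p, rotation Rm"
    s=r.sense(); R0=np.array(s["ee_rot"]); d=R0.T@(np.array(p)-s["tcp_pos"])*1000
    v=Rn.from_matrix(R0.T@(R0 if Rm is None else Rm)).as_rotvec(degrees=True)
    return d.round(1),v.round(2)
def tool(yaw,tilt=0):
    "tool rotation with scoop lip azimuth yaw (deg), lip-down tilt"
    a=np.radians(yaw); l=np.array([np.cos(a),np.sin(a),0]); z=np.array([0,0,-1.]); 
    return np.c_[np.cross(l,z),l,z]@Rn.from_euler("x",tilt,degrees=True).as_matrix()
E
python3 - <<'E'
from h import *
T=np.load("top.npz"); W=T["W"]; S=np.load("scene.npz")["W"]
A=np.vstack([W.reshape(-1,3),S.reshape(-1,3)])
print("y from -0.45; x down")
for x in np.arange(.4,.95,.05):
    print(round(x,2),[int(1000*np.percentile(q,99)) if len(q:=A[(abs(A[:,0]-x)<.025)&(abs(A[:,1]-y)<.025)&(A[:,2]>-.05)][:,2]) else None for y in np.arange(-.45,.2,.05)])
# pan rim ring: circle fit
near=(abs(W[...,0]-.515)<.075)&(abs(W[...,1]+.024)<.066)&(W[...,2]>.079)&(W[...,2]<.09)
Q=W[near][:,:2]; Q=Q[abs(np.hypot(*(Q-[.515,-.023]).T)-.06)<.008]
M=np.c_[2*Q,np.ones(len(Q))]; s=np.linalg.lstsq(M,(Q**2).sum(1),rcond=None)[0]; print("pan",s[:2],np.sqrt(s[2]+s[:2]@s[:2]))
hsv=cv2.cvtColor(T["p"],cv2.COLOR_RGB2HSV); g=(abs(hsv[...,0].astype(int)-75)<15)&(hsv[...,1]>90)&(abs(W[...,2]-.012)<.006)&(abs(W[...,0]-.515)<.1)&(abs(W[...,1]+.024)<.13)
print("base",cv2.minAreaRect(W[g][:,:2].astype(np.float32)))
print(move([.588,-.283,.40],tool(160.7)))
E
```

```text
y from -0.45; x down
0.4 [489, 19, 2, 2, 2, 2, 2, 2, 2, 2, 2, 1, 1]
0.45 [72, 68, 59, 51, 47, 38, 3, 917, 83, 83, 14, 3, 3]
0.5 [5, 6, 3, 28, 12, 3, 2, 91, 81, 81, 92, 2, 3]
0.55 [73, 3, 3, 86, 28, 22, 4, 84, 84, 83, 84, 3, 3]
0.6 [22, 3, 34, 94, 93, 3, 5, 24, 26, 4, 103, 301, 301]
0.65 [98, 98, 509, 507, 35, 4, 5, 27, 26, 92, 109, 312, 340]
0.7 [431, 441, 509, 367, 100, 223, 234, 231, 207, 115, 113, 313, 347]
0.75 [228, 392, 438, 366, 429, 247, 252, 252, 252, 249, 246, 332, 347]
0.8 [287, 281, 288, 430, 429, 424, 418, 411, 405, 253, 253, 387, 359]
0.85 [280, 359, 282, 428, 261, 249, 254, 254, 404, 400, 393, 390, 384]
0.9 [342, 340, 283, 267, 236, 241, 230, 245, 254, 254, 221, 46, 98]
pan [ 0.51471122 -0.02479274] 0.059477027233772795
base ((0.5153087377548218, -0.025152862071990967), (0.11537101864814758, 0.18517786264419556), 1.4662138223648071)
(array([-445. ,  147.7,    4.8]), array([ -0. ,   0. , -49.4]))
```

```bash
python3 - <<'E'
from h import *
for n in("top","scene"):
    W=np.load(n+".npz")["W"]
    for lo,hi in(((.35,-.5,.3),(.74,.2,.95)),):
        m=((W>lo)&(W<hi)).all(-1).astype(np.uint8)
        k,l,st,_=cv2.connectedComponentsWithStats(m)
        for i in range(1,k):
            q=W[l==i]; print(n,st[i].tolist(),q.min(0).round(3),q.max(0).round(3))
E
```

```text
top [384, 0, 176, 41, 3903] [ 0.468 -0.392  0.3  ] [ 0.74  -0.119  0.917]
top [14, 2, 100, 116, 7436] [ 0.468 -0.119  0.3  ] [0.74  0.2   0.917]
top [194, 2, 1, 1, 1] [ 0.468 -0.119  0.917] [ 0.468 -0.119  0.917]
top [262, 2, 1, 1, 1] [ 0.468 -0.119  0.917] [ 0.468 -0.119  0.917]
top [178, 5, 1, 1, 1] [ 0.468 -0.119  0.917] [ 0.468 -0.119  0.917]
top [196, 4, 1, 1, 1] [ 0.468 -0.119  0.917] [ 0.468 -0.119  0.917]
top [252, 6, 1, 1, 1] [ 0.468 -0.119  0.917] [ 0.468 -0.119  0.917]
top [378, 7, 1, 1, 1] [ 0.468 -0.119  0.917] [ 0.468 -0.119  0.917]
top [89, 8, 1, 1, 1] [ 0.468 -0.119  0.917] [ 0.468 -0.119  0.917]
top [269, 9, 1, 1, 1] [ 0.468 -0.119  0.917] [ 0.468 -0.119  0.917]
top [419, 10, 1, 1, 1] [ 0.468 -0.119  0.917] [ 0.468 -0.119  0.917]
top [423, 10, 1, 1, 1] [ 0.468 -0.119  0.917] [ 0.468 -0.119  0.917]
top [121, 13, 1, 1, 1] [ 0.468 -0.119  0.917] [ 0.468 -0.119  0.917]
top [294, 12, 1, 1, 1] [ 0.468 -0.119  0.917] [ 0.468 -0.119  0.917]
top [379, 12, 1, 1, 1] [ 0.468 -0.119  0.917] [ 0.468 -0.119  0.917]
top [90, 15, 1, 1, 1] [ 0.468 -0.119  0.917] [ 0.468 -0.119  0.917]
[... 28230 characters left out ...]
 1] [0.619 0.172 0.3  ] [0.619 0.172 0.3  ]
scene [201, 56, 3, 3, 5] [0.617 0.16  0.3  ] [0.629 0.174 0.3  ]
scene [206, 56, 7, 4, 13] [0.621 0.142 0.3  ] [0.638 0.167 0.3  ]
scene [205, 58, 2, 3, 3] [0.613 0.145 0.3  ] [0.62  0.156 0.301]
scene [222, 59, 2, 2, 2] [0.635 0.119 0.3  ] [0.639 0.126 0.3  ]
scene [225, 58, 1, 2, 2] [0.642 0.121 0.3  ] [0.649 0.127 0.3  ]
scene [231, 60, 1, 1, 1] [0.646 0.108 0.3  ] [0.646 0.108 0.3  ]
scene [219, 62, 1, 1, 1] [0.62  0.115 0.3  ] [0.62  0.115 0.3  ]
scene [221, 62, 1, 1, 1] [0.622 0.112 0.3  ] [0.622 0.112 0.3  ]
scene [223, 62, 1, 1, 1] [0.625 0.109 0.3  ] [0.625 0.109 0.3  ]
scene [459, 92, 1, 1, 1] [ 0.74  -0.319  0.304] [ 0.74  -0.319  0.304]
```

```bash
python3 - <<'E'
from h import *
for n in("scene","top"):
    Z=np.load(n+".npz"); W=Z["W"]; d=Z["d"]
    p=Z["p"].astype(int)
    m=(d>0)&(W[...,2]>.28)&(W[...,2]<.9)&(W[...,0]>.2)&(W[...,1]<-.05)&(W[...,1]>-.75)
    Q=W[m]
    for y in np.arange(-.7,-.05,.05):
        q=Q[abs(Q[:,1]-y)<.025]
        if len(q)>10: print(n,round(y,2),len(q),"x",np.percentile(q[:,0],[1,10,50]).round(3),"z of near x",np.percentile(q[q[:,0]<np.percentile(q[:,0],15)][:,2],[5,50,95]).round(3))
E
```

```text
scene -0.55 2432 x [0.207 0.216 0.232] z of near x [0.314 0.315 0.324]
scene -0.5 2902 x [0.2   0.204 0.221] z of near x [0.333 0.334 0.335]
scene -0.45 706 x [0.322 0.329 0.781] z of near x [0.497 0.5   0.502]
scene -0.4 2738 x [0.69  0.701 0.853] z of near x [0.414 0.433 0.442]
scene -0.35 3697 x [0.71  0.715 0.758] z of near x [0.358 0.393 0.423]
scene -0.3 2891 x [0.723 0.728 0.805] z of near x [0.288 0.326 0.361]
scene -0.25 2605 x [0.738 0.769 0.774] z of near x [0.283 0.348 0.429]
scene -0.2 1995 x [0.78  0.782 0.788] z of near x [0.287 0.358 0.422]
scene -0.15 1678 x [0.793 0.796 0.801] z of near x [0.29  0.358 0.417]
scene -0.1 1409 x [0.807 0.809 0.815] z of near x [0.286 0.353 0.411]
top -0.4 113 x [0.703 0.704 0.706] z of near x [0.404 0.408 0.431]
top -0.35 3251 x [0.655 0.663 0.713] z of near x [0.501 0.507 0.509]
top -0.3 1287 x [0.669 0.723 0.731] z of near x [0.311 0.353 0.507]
top -0.25 717 x [0.735 0.739 0.769] z of near x [0.284 0.299 0.311]
top -0.2 78 x [0.779 0.78  0.782] z of near x [0.281 0.289 0.296]
```

```bash
python3 -m creep '[[1,-40,13,4,0,0,-6],[1,-80,26,10,0,0,-12],[1,-120,40,18,0,0,-18],[1,-160,53,26,0,0,-24],[1,-200,66,34,0,0,-30],[1,-240,79,42,0,0,-36],[1,-280,93,50,0,0,-42],[1,-318,105,58,0,0,-49.4]]'
python3 -c "
from h import *
print(move([.588,-.283,.32],tool(160.7)))"
```

```text
time_s: 1.37
tcp_pos: [0.4813, -0.3715, 0.3481]
ee_rot: [[-0.329, -0.944, 0.001], [-0.944, 0.329, -0.0], [0.0, -0.001, -1.0]]
wrist_force: [-0.7, -0.4, -0.1]
gripper_width: 1.0
gripper_force: 0.0
(array([-118.7,  -71.6,   28.1]), array([-0.04, -0.01,  0.09]))
```

```bash
python3 -m creep '[[1,-33,-20,8,0,0,0],[1,-66,-40,16,0,0,0],[1,-99,-60,24,0,0,0],[1,-118.7,-71.6,28,0,0,0],[1,-118.7,-71.6,28,0,0,0],[1,-118.7,-71.6,28,0,0,0]]'
python3 - <<'E'
from h import *
s=r.sense(); p,d=vision.capture("wrist"); m=vision.camera_model("wrist"); M=np.array(m["mount"])
h=420; f=h/2/np.tan(np.radians(m["vertical_fov"])/2)
v,u=np.mgrid[0:420,0:560].astype(float); x=u-m["cx"];y=v-m["cy"];rr=np.hypot(x,y)+1e-9;th=rr/f
P=np.stack([d*np.tan(th)*x/rr,d*np.tan(th)*y/rr,d],-1)@M[:3,:3].T+M[:3,3]
W=P@np.array(s["ee_rot"]).T+s["tcp_pos"]
g=(d>0)&(abs(W[...,0]-.588)<.06)&(abs(W[...,1]+.283)<.06)&(W[...,2]>.083)&(W[...,2]<.105)
hsv=cv2.cvtColor(p,cv2.COLOR_RGB2HSV); g2=g&(hsv[...,0]<15)&(hsv[...,1]>60)
for q in(g,g2):
    Q=W[q]; print(len(Q),Q.mean(0).round(4),cv2.minAreaRect(Q[:,:2].astype(np.float32)) if len(Q)>5 else 0)
cv2.imwrite("pics/c.png",p[:,:,::-1]); print(s["tcp_pos"],f,M.round(3))
E
```

```text
time_s: 1.87
tcp_pos: [0.5881, -0.284, 0.3193]
ee_rot: [[-0.332, -0.943, -0.001], [-0.943, 0.332, 0.0], [0.0, 0.001, -1.0]]
wrist_force: [-1.3, -0.6, -0.5]
gripper_width: 0.998
gripper_force: 0.0
1528 [ 0.5863 -0.2926  0.0919] ((0.5860821008682251, -0.29386216402053833), (0.06162947788834572, 0.013007533736526966), 70.8883056640625)
1343 [ 0.587  -0.29    0.0925] ((0.5875823497772217, -0.28871509432792664), (0.05092031508684158, 0.012472345493733883), 70.8883056640625)
[ 0.58809883 -0.28404413  0.31930818] 325.19226210127806 [[ 0.    -0.97  -0.245  0.068]
 [ 1.    -0.     0.001 -0.001]
 [-0.001 -0.245  0.97   0.02 ]
 [ 0.     0.     0.     1.   ]]
```

View pics/c.png

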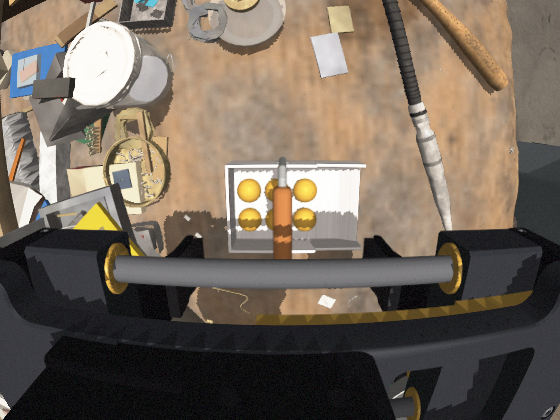

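```bash
python3 -m creep '[[1,0,0,20,0,0,0],[1,0,0,40,0,0,0],[1,0,0,58,0,0,0],[1,0,0,70,0,0,0],[1,0,0,70,0,0,0],[0,0,0,70,0,0,0],[-1,0,0,70,0,0,0],[-1,0,0,70,0,0,0]]'
python3 -m creep '[[-1,0,0,0,0,0,0],[-1,0,0,0,0,0,0],[-1,0,0,0,0,0,0],[-1,0,0,0,0,0,0]]'
```

```text
time_s: 2.58
tcp_pos: [0.5876, -0.2856, 0.2517]
ee_rot: [[-0.335, -0.942, 0.003], [-0.942, 0.335, -0.001], [-0.0, -0.003, -1.0]]
wrist_force: [-0.2, 0.0, -0.6]
gripper_width: 0.85
gripper_force: 0.0
time_s: 2.92
tcp_pos: [0.5873, -0.2851, 0.2504]
ee_rot: [[-0.334, -0.942, 0.0], [-0.942, 0.334, -0.0], [-0.0, -0.0, -1.0]]
wrist_force: [1.2, 1.3, -0.4]
gripper_width: 0.554
gripper_force: 0.0
```

```bash
python3 -m creep '[[-1,0,0,0,0,0,0],[-1,0,0,0,0,0,0],[-1,0,0,0,0,0,0],[-1,0,0,0,0,0,0],[-1,0,0,0,0,0,0],[-1,0,0,0,0,0,0],[-1,0,0,0,0,0,0],[-1,0,0,0,0,0,0]]'
```

```text
time_s: 3.58
tcp_pos: [0.5875, -0.2853, 0.2501]
ee_rot: [[-0.334, -0.942, 0.001], [-0.942, 0.334, -0.0], [-0.0, -0.001, -1.0]]
wrist_force: [2.5, -1.6, -1.2]
gripper_width: 0.147
gripper_force: 30.0
```

```bash
python3 -m creep '[[-1,0,0,-5,0,0,0],[-1,0,0,-18,0,0,0],[-1,0,0,-38,0,0,0],[-1,0,0,-60,0,0,0],[-1,0,0,-85,0,0,0],[-1,0,0,-110,0,0,0],[-1,0,0,-130,0,0,0],[-1,0,0,-140,0,0,0]]'
cat >> h.py <<'E'
PAN=np.array([.515,-.025])
def pour(tilt,back=.028,z=.105,yaw=160.7):
    "TCP pose with lip `back` behind pan centre at height z"
    R=tool(yaw,tilt); sx=R[:,1]; sz=-R[:,2]; l=tool(yaw)[:,1]
    lip=np.r_[PAN-back*l[:2],z]
    return lip-sx*.071+sz*(.0735+.164), R
E
python3 - <<'E'
from h import *
print(move(*pour(15,.028,.14)))
for t in (0,15,25,40,60): print(t,pour(t)[0].round(3))
p,d=vision.capture("scene"); cv2.imwrite("pics/d.png",p[100:340,150:450,::-1])
E
```

```text
time_s: 4.25
tcp_pos: [0.587, -0.2851, 0.3923]
ee_rot: [[-0.334, -0.942, 0.002], [-0.942, 0.334, -0.0], [-0.0, -0.002, -1.0]]
wrist_force: [1.1, 0.8, -4.4]
gripper_width: 0.147
gripper_force: 30.0
(array([-221.2,  119.7,    4.4]), array([ 1.49e+01, -1.00e-02, -2.40e-01]))
0 [ 0.608 -0.058  0.342]
15 [ 0.548 -0.037  0.353]
25 [ 0.507 -0.022  0.35 ]
40 [ 0.449 -0.002  0.333]
60 [0.381 0.022 0.285]
```

View pics/d.png

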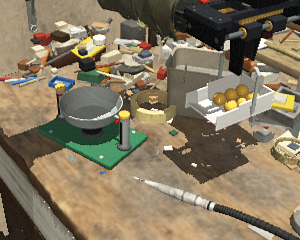

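```bash
python3 -m creep '[[-1,-5,3,0,0,0,0],[-1,-16,9,0,0.5,0,0],[-1,-34,18,0,1.5,0,0],[-1,-54,29,0,3,0,0],[-1,-75,41,0,5,0,0],[-1,-97,53,0,7,0,0],[-1,-119,65,1,9,0,0],[-1,-141,76,2,10,0,0]]'
python3 -c "
from h import *
print(move(*pour(15,.028,.14)))"
```

```text
time_s: 4.97
tcp_pos: [0.561, -0.1248, 0.3856]
ee_rot: [[-0.334, -0.929, 0.16], [-0.942, 0.329, -0.057], [0.001, -0.17, -0.985]]
wrist_force: [1.0, 1.2, -4.5]
gripper_width: 0.143
gripper_force: 30.0
(array([-78.8,  40.7,  -9.3]), array([ 5.2 , -0.08, -0.22]))
```

```bash
python3 -m creep '[[-1,-20,10,-2,1,0,0],[-1,-38,20,-4,2,0,0],[-1,-54,28,-6,3,0,0],[-1,-67,34,-8,4,0,0],[-1,-75,39,-9,5,0,0],[-1,-79,41,-9,5.2,0,0],[-1,-79,41,-9,5.2,0,0],[-1,-79,41,-9,5.2,0,0]]'
python3 - <<'E'
from h import *
for t,z in((16,.125),(18,.11),(20,.108),(22,.105),(24,.105),(26,.105),(28,.105),(30,.105)): print(t,*move(*pour(t,.028,z)))
p,d=vision.capture("scene"); cv2.imwrite("pics/e.png",cv2.resize(p[130:330,150:400,::-1],None,fx=2,fy=2))
E
```

```text
time_s: 5.63
tcp_pos: [0.5491, -0.0381, 0.3886]
ee_rot: [[-0.334, -0.91, 0.244], [-0.943, 0.322, -0.088], [0.001, -0.259, -0.966]]
wrist_force: [0.6, 0.1, -3.4]
gripper_width: 0.148
gripper_force: 30.0
16 [-1.1  9.6 13.7] [ 0.97 -0.12 -0.18]
18 [-1.1 21.9 26. ] [ 2.97 -0.13 -0.18]
20 [-1.1 30.8 26. ] [ 4.97 -0.13 -0.18]
22 [-1.1 40.1 27.3] [ 6.97 -0.13 -0.18]
24 [-1.  48.7 26. ] [ 8.97 -0.14 -0.18]
26 [-1.  57.2 25. ] [10.97 -0.14 -0.17]
28 [-1.  65.9 24.3] [12.97 -0.14 -0.17]
30 [-0.9 74.5 23.9] [14.97 -0.14 -0.17]
```

View pics/e.png

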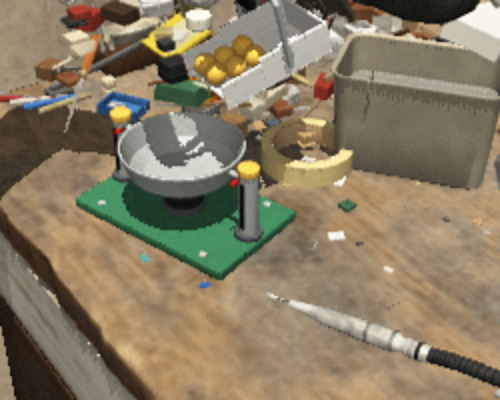

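```bash
python3 -m creep '[[-1,-1,5,7,0.5,0,0],[-1,-1,10,14,1,0,0],[-1,-1,16,20,2,0,0],[-1,-1,22,26,3,0,0],[-1,-1,31,26,5,0,0],[-1,-1,40,27,7,0,0],[-1,-1,44,26.5,8,0,0],[-1,-1,49,26,9,0,0]]'
python3 - <<'E'
from h import *
for t in (25,26,27,28,29,30,31,32,34): print(t,*move(*pour(t)))
E
```

```text
time_s: 6.35
tcp_pos: [0.5113, -0.0246, 0.3512]
ee_rot: [[-0.336, -0.86, 0.385], [-0.942, 0.306, -0.138], [0.001, -0.409, -0.912]]
wrist_force: [0.2, 0.3, -4.6]
gripper_width: 0.148
gripper_force: 30.0
25 [-0.8  4.4 -1. ] [ 0.84 -0.19 -0.25]
26 [-0.8  8.6 -2.1] [ 1.84 -0.19 -0.25]
27 [-0.7 12.8 -3.2] [ 2.84 -0.19 -0.25]
28 [-0.7 17.  -4.2] [ 3.84 -0.19 -0.24]
29 [-0.7 21.2 -5.1] [ 4.84 -0.2  -0.24]
30 [-0.7 25.5 -5.9] [ 5.84 -0.2  -0.24]
31 [-0.7 29.7 -6.7] [ 6.84 -0.2  -0.24]
32 [-0.6 34.  -7.4] [ 7.84 -0.2  -0.24]
34 [-0.6 42.6 -8.6] [ 9.84 -0.21 -0.23]
```

```bash
python3 -m creep '[[-1,-1,4.4,-1,1,0,0],[-1,-1,8.6,-2,2,0,0],[-1,-1,10.7,-2.6,2.5,0,0],[-1,-1,12.8,-3.2,3,0,0],[-1,-1,15,-3.7,3.5,0,0],[-1,-1,17,-4.2,4,0,0],[-1,-1,19,-4.7,4.5,0,0],[-1,-1,21.2,-5.1,5,0,0]]'
python3 -m creep '[[-1,0,0,0,0,0,0],[-1,0,0,0,0,0,0],[-1,0,0,0,0,0,0],[-1,0,0,0,0,0,0]]'
python3 - <<'E'
from h import *
for t in (30,31,32,34,36,38,40): print(t,*move(*pour(t)))
p,d=vision.capture("scene"); cv2.imwrite("pics/f.png",cv2.resize(p[130:330,150:400,::-1],None,fx=2,fy=2))
E
```

```text
time_s: 7.02
tcp_pos: [0.4924, -0.0162, 0.3483]
ee_rot: [[-0.335, -0.822, 0.461], [-0.942, 0.292, -0.163], [-0.0, -0.489, -0.872]]
wrist_force: [0.2, -0.2, -2.1]
gripper_width: 0.147
gripper_force: 30.0
time_s: 7.35
tcp_pos: [0.4924, -0.0159, 0.3483]
ee_rot: [[-0.335, -0.822, 0.461], [-0.942, 0.292, -0.163], [-0.001, -0.489, -0.873]]
wrist_force: [-0.2, 0.4, -1.9]
gripper_width: 0.146
gripper_force: 30.0
30 [ 1.2  5.3 -0.6] [ 0.76 -0.09 -0.23]
31 [ 1.2  9.5 -1.8] [ 1.76 -0.09 -0.23]
32 [ 1.2 13.7 -2.8] [ 2.76 -0.1  -0.23]
34 [ 1.3 22.1 -4.8] [ 4.76 -0.1  -0.23]
36 [ 1.3 30.6 -6.4] [ 6.76 -0.1  -0.23]
38 [ 1.3 39.2 -7.7] [ 8.76 -0.11 -0.23]
40 [ 1.4 47.7 -8.8] [10.76 -0.11 -0.23]
```

View pics/f.png

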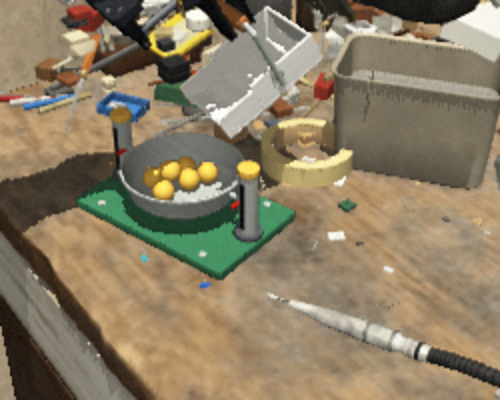

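```bash
python3 -c "
from h import *
s=r.sense(); p=np.array(s['tcp_pos'])
print(move(p+[0,0,.03])); print(move([.53,-.08,.40],tool(160.7,15)));print(move([.587,-.285,.39],tool(160.7)))"
```

```text
(array([ -0. , -14.7, -26.2]), array([0., 0., 0.]))
(array([ 47.9, -75. , -17.4]), array([-14.24,  -0.06,  -0.24]))
(array([ 222. , -176.9,   50.9]), array([-29.24,  -0.03,  -0.24]))
```

```bash
python3 -m creep '[[-1,0,-8,-13,0,0,0],[-1,2,-18,-26,-1,0,0],[-1,10,-30,-26,-3,0,0],[-1,22,-46,-24,-6,0,0],[-1,35,-60,-21,-10,0,0],[-1,48,-75,-17,-14.2,0,0],[-1,70,-88,-10,-16,0,0],[-1,92,-100,-3,-18,0,0]]'
python3 -c "
from h import *
print(move([.587,-.285,.39],tool(160.7)))"
```

```text
time_s: 8.07
tcp_pos: [0.5434, -0.1314, 0.4]
ee_rot: [[-0.333, -0.925, 0.184], [-0.943, 0.327, -0.063], [-0.002, -0.194, -0.981]]
wrist_force: [-0.3, -0.9, -1.5]
gripper_width: 0.15
gripper_force: 30.0
(array([130.4, -88.6,  27.5]), array([-11.2 ,   0.11,  -0.14]))
```

```bash
python3 -m creep '[[-1,22,-15,4,-2,0,0],[-1,46,-31,9,-4,0,0],[-1,70,-47,14,-6,0,0],[-1,92,-62,19,-8,0,0],[-1,110,-75,23,-10,0,0],[-1,124,-84,26,-11,0,0],[-1,130,-88.5,27.5,-11.2,0,0],[-1,130,-88.5,27.5,-11.2,0,0]]'
python3 -c "
from h import *
print(move([.587,-.285,.251],tool(160.7)))"
```

```text
time_s: 8.73
tcp_pos: [0.5861, -0.2857, 0.3884]
ee_rot: [[-0.336, -0.942, -0.0], [-0.942, 0.336, 0.0], [-0.0, 0.001, -1.0]]
wrist_force: [0.7, -0.3, -2.1]
gripper_width: 0.143
gripper_force: 30.0
(array([ -1. ,  -0.7, 137.4]), array([ 0.03,  0.02, -0.34]))
```

```bash
python3 -m creep '[[-1,0,0,15,0,0,0],[-1,0,0,40,0,0,0],[-1,0,0,68,0,0,0],[-1,0,0,95,0,0,0],[-1,0,0,115,0,0,0],[-1,0,0,127,0,0,0],[-1,0,0,132,0,0,0],[-1,0,0,132,0,0,0]]'
python3 -m creep '[[-1,0,0,2,0,0,0],[-1,0,0,4,0,0,0],[-1,0,0,5,0,0,0],[-1,0,0,5,0,0,0]]'
```

```text
time_s: 9.4
tcp_pos: [0.5856, -0.2838, 0.2569]
ee_rot: [[-0.333, -0.943, -0.001], [-0.943, 0.333, 0.0], [0.0, 0.001, -1.0]]
wrist_force: [0.3, -0.4, -2.3]
gripper_width: 0.146
gripper_force: 30.0
time_s: 9.73
tcp_pos: [0.5856, -0.2846, 0.2532]
ee_rot: [[-0.334, -0.942, 0.001], [-0.942, 0.334, -0.0], [-0.0, -0.001, -1.0]]
wrist_force: [0.2, 0.3, -1.8]
gripper_width: 0.143
gripper_force: 30.0
```

```bash
python3 -m creep '[[-1,0,0,1,0,0,0],[-1,0,0,2,0,0,0],[-1,0,0,2.5,0,0,0],[-1,0,0,2.5,0,0,0],[-1,0,0,2.5,0,0,0]]'
```

```text
time_s: 10.15
tcp_pos: [0.5855, -0.2846, 0.2501]
ee_rot: [[-0.334, -0.942, 0.0], [-0.942, 0.334, -0.0], [0.0, -0.0, -1.0]]
wrist_force: [0.3, -0.3, -1.2]
gripper_width: 0.144
gripper_force: 30.0
```

Force is easing, so the scoop is on the bench. Release, with a slow opening, then rise.

```bash
python3 -m creep '[[-0.4,0,0,0.5,0,0,0],[-0.2,0,0,0.5,0,0,0],[0.2,0,0,0.5,0,0,0],[0.5,0,0,0.5,0,0,0],[1,0,0,0.5,0,0,0],[1,0,0,0.5,0,0,0],[1,0,0,0.5,0,0,0],[1,0,0,0.5,0,0,0]]'
python3 -m creep '[[1,0,0,0,0,0,0],[1,0,0,0,0,0,0],[1,0,0,0,0,0,0],[1,0,0,0,0,0,0],[1,0,0,0,0,0,0],[1,0,0,0,0,0,0],[1,0,0,0,0,0,0],[1,0,0,0,0,0,0]]'
```

```text
time_s: 10.82
tcp_pos: [0.5855, -0.2846, 0.2494]
ee_rot: [[-0.334, -0.942, -0.0], [-0.942, 0.334, 0.0], [-0.0, 0.0, -1.0]]
wrist_force: [-0.2, -0.4, 0.5]
gripper_width: 0.67
gripper_force: 0.0
time_s: 11.48
tcp_pos: [0.5855, -0.2845, 0.2494]
ee_rot: [[-0.334, -0.942, -0.0], [-0.942, 0.334, 0.0], [-0.0, 0.0, -1.0]]
wrist_force: [-0.1, 0.5, 0.5]
gripper_width: 0.998
gripper_force: 0.0
```

```bash
python3 -m creep '[[1,0,0,-15,0,0,0],[1,0,0,-35,0,0,0],[1,0,0,-60,0,0,0],[1,0,0,-85,0,0,0],[1,0,0,-105,0,0,0],[1,0,0,-120,0,0,0],[1,0,0,-120,0,0,0],[1,0,0,-120,0,0,0]]'
python3 - <<'E'
from h import *
p,d=vision.capture("scene"); W=cloud("scene",d)
near=(abs(W[...,0]-.515)<.055)&(abs(W[...,1]+.025)<.055)
print("pan rim z",np.percentile(W[near][:,2],[50,95,99]).round(4))
cv2.imwrite("pics/g.png",cv2.resize(p[130:330,150:450,::-1],None,fx=2,fy=2))
E
```

```text
time_s: 12.15
tcp_pos: [0.5854, -0.2845, 0.3702]
ee_rot: [[-0.335, -0.942, 0.002], [-0.942, 0.335, -0.0], [-0.001, -0.002, -1.0]]
wrist_force: [-0.4, 0.4, -0.4]
gripper_width: 1.001
gripper_force: 0.0
pan rim z [0.0363 0.056  0.058 ]
```

View pics/g.png

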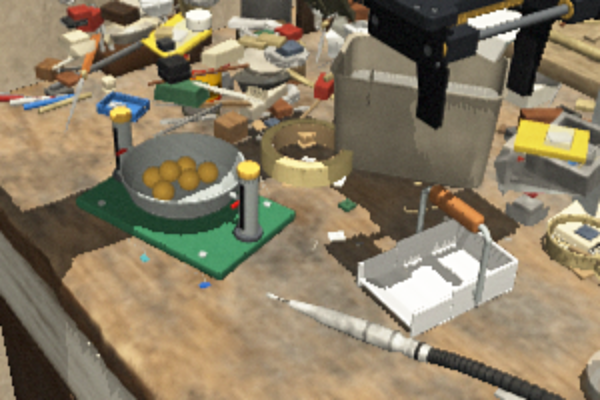

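The picture shows six beads in the pan (around 180, 175). The pan rim is at z 0.058, so it is on its stop. The scoop stands upright and empty at about (440, 280), clear of the balance, and the gripper is off it.

```bash
python3 -c "
from station import r
print(r.finish_job())"
```

```text
the job is handed in; nothing more can be done
None
```

All six beads are in the pan and hold it down on its stop, the empty scoop stands upright on the bench clear of the balance and released, and the job was handed in at about 12 s; no verdict was returned.

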